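Close a plaster mould with a one-hand clamp and hold it shut

ROBOT

A 6-joint arm with a two-finger parallel gripper is mounted at the origin on the work surface. World frame = base frame: x ahead of the robot, y to its left, z up, the work surface at z = 0. Lengths are in mm, angles in rad, forces in N, time in s.
With the tool pointing down it reaches from about 350 to 975 mm from the base axis. Payload 7.1 kg.
Tool frame: the origin (TCP) lies on the front face of the gripper's body, between the roots of the fingers; the fingertips stand 80 mm ahead of it and the grasp point (between the pads) lies 61 mm ahead of it (env.tips_ahead is the distance from the TCP to the fingertips, in mm); z points along the fingers, y is the line along which they close (so a half turn about z gives the same grasp; the last joint's range is limited). The gripper opens to 88 mm and grips with 3 to 60 N. Pads are 20 mm wide; open, the fingers measure 115 mm over their backs; the gripper's body (75 mm by 178 mm) begins 61 mm behind the grasp point.
Start: joints at [-1.333, 0.423, 1.63, -0, 1.089, -0.019], TCP at [158.761, -604.484, 302.675] pointing down, gripper open.
Joint ranges: [-3, 3], [-0.9, 2.11], [0.09, 2.58], [-1.31, 4.45], [0.11, 2.69], [-2.54, 2.54]. Speed limits (rad/s): [2.39, 2.39, 3.01, 3.14, 3.14, 3.14].

INTERFACE

Orientations are given as a unit quaternion [x, y, z, w].
In Python, from station import env, set_gripper, viewer, workorder gives the robot as it stands. Calls block until the motion is done:
- env.reach(position, orientation): joint-space move of the TCP to a pose.
- env.move_l(position, rot=None, rate=150, f_stop=None): straight line of the TCP; rot=None keeps the orientation; rate is the mean speed in mm/s. With f_stop (N) it stops when the force on the tool has changed by that much, and returns True; else False.
- env.move_joints(angles): joint-space move.
- set_gripper(opening): finger opening in mm; the grip force is fixed at half the most; returns when the fingers have stopped.
- env.hold(seconds).
- env.ik(position, orientation): joint angles nearest the present ones, or None.
- env.read_state(): the state.
- viewer.camera(name): name is "scene" or "top" or "wrist"; returns the picture (400x640x3 uint8, blue, green, red); there is no depth.
- viewer.camera_params(name): a dict with "fx", "fy", "cx", "cy" (pixels), "pose" (4x4, takes a point from camera to world coordinates); the wrist camera has in their place "tool_from_camera" (4x4, takes a point from camera to tool coordinates, whose origin is the TCP and whose axes are the flange's). Camera axes: x right, y up, looking along -z (the intrinsics and any distortion apply to the point x, -y, -z); pixel columns grow to the right and rows downward; lengths in mm; the calibration is good to about 2 mm. A picture is of the moment at which its call begins: read the wrist's pose just before it. camera_params takes no time and is no camera call.
A pose or a line that the arm cannot do raises env.IKError and nothing moves.
- workorder.sign_off(): hands the job in; it is judged then, once.
The state is a dict: "time_s": time; "qpos": joint angles; "dq": joint speeds; "tau": joint torques, N m; "tool_pos": TCP position; "orientation": TCP orientation; "force": force on the tool from outside, world axes, zero at the start; "wrist_torque": the same for the moment, N m; "width": finger opening in mm; "grip_force": force on a finger pad.
Only numpy, scipy, OpenCV 4.12 (cv2) and the standard library are available. Lean on these libraries where they do the work, as an engineer would, in place of code of your own. Each camera call takes 0.05 s, during which the arm holds its last target. There are 200 camera calls.

TASK

Stand the loose half of the two-part plaster mould upright on the clamping board, between the half that already stands there and the clamp's far jaw, hollow face to hollow face and with its edges in line, and let go of it. Then pump the trigger of the one-hand clamp, without pushing its far jaw or bar by hand, until the far jaw has pushed the two halves shut; squeeze gently and stop when it is shut, for the plaster is still damp and a hard squeeze chips it. The clamp's brake is worn and loses the pressure when the trigger is let go, so finish while still holding the trigger squeezed, with the jaw pressing the mould shut, and leave everything else where it is.

Things in the scene. Friction and masses are not known exactly. Their poses are not given: they have to be found in the camera images.
- clamp: plywood clamping board, 150 x 270 mm, top 15 mm above the table; on it a black one-hand bar clamp lies on its side, screwed down. Origin on the table under the bar, at the housing. x from handle to jaws, y along the bar from fixed to far jaw, z up. Clamp's mid-plane 44 mm, highest point 62 mm above the table. Board spans x -35 to 115, y -70 to 200 mm; bar at x = 0, 18 mm wide, 22 mm beside the mould
- clamp_handle (a point): middle of the clamp's handle, a bar 100 mm long (clamp's x), 18 mm wide (y), 26 mm tall (31 to 57 mm above the table), jutting towards the robot in front of the board, free underneath. It is fixed and does not move
- clamp_trigger_grip (a point): middle of the trigger's finger bar, the point to squeeze (12 mm wide, 26 mm tall), 35 mm to the +y side of the handle's middle when let go. Over their outer faces handle and trigger measure 50 mm here when let go, 33 mm fully squeezed: only the trigger moves, 17 mm towards the handle (-y), to a stop
- clamp_squeezed_mid (a point): point half-way between the outer faces of handle and trigger when fully squeezed, 44 mm above the table, at x = -70, y = -9.6 mm of the clamp: a hand that closes evenly from both sides belongs here (from here, the let-go trigger's outer face is 34 mm to +y, the handle's outer face 16 mm to -y). Fixed; axes as the clamp's
- clamp_trigger: the grey trigger, a lever on a vertical pin at its origin; yaw to the clamp 0 let go, 0.17 rad squeezed; a spring of about 3 N returns it. Each full squeeze and release brings the far jaw some 5.8 mm nearer (one tooth), the first mm are play. With the mould shut it stalls some half-way in (about 40 mm over both) and the jaw presses 1.5 times the squeeze: 15 to 30 N is right, forcing it on (50 N) chips the plaster
- clamp_jaw: the toothed sliding bar with the far jaw; origin at the centre of the far jaw's pad face (42 mm wide, 36 mm tall, 44 mm above the table), which looks to -y of the clamp. It starts 106 to 122 mm from the fixed pad and stands 80 mm from it when the mould is shut. Not to be touched by the robot
- clamp_fixed_pad (a point): centre of the fixed jaw's pad face, at 62, 20, 44 mm in the clamp's frame; it looks to +y
- mould_back: half of the two-part plaster mould that already stands on the clamping board in front of the fixed jaw: white block, 40 mm thick (its x), 62 mm wide (y), 115 mm tall, standing upright. Origin at the centre of its underside. x points out of its hollow mating face, towards the far jaw
- mould_back_center (a point): centre of that block, 57.5 mm above its underside; axes as the block's
- mould_back_face (a point): centre of its mating face, 20 mm from the block's centre along its x
- mould_loose: the loose half of the mould, standing upright on the table to the left of the board: white block, 40 mm thick (x), 62 mm wide (y), 115 mm tall, with half a vase-shaped hollow, open at the top, in its mating face; smooth back. Origin at the centre of its underside. x points out of its mating face. To be picked up across its 62 mm width near the top
- mould_loose_center (a point): centre of that block, 57.5 mm above its underside; axes as the block's
- mould_loose_face (a point): centre of its mating face, 20 mm from the block's centre along its x
- cup_mould: round one-piece plaster cup mould, white, 86 mm diameter, 88 mm tall, open at the top; origin at the centre of its underside; a bystander
- bisque_jar: red-brown fired jar, 78 mm diameter, 98 mm tall; origin at the centre of its underside; a bystander
- bisque_cup: buff fired cup, 76 mm diameter at the rim, 85 mm tall; origin at the centre of its underside; a bystander beyond the board
- glaze_jar: grey jar with white lid, 72 mm diameter, 110 mm tall; origin at the centre of its underside; a bystander
- wood_rib: flat round wooden throwing rib, 70 mm diameter, 7 mm thick, lying on the table; a bystander
- glaze_brush: broad brush with a wooden handle, 190 mm long, lying on the table; a bystander
- loop_tool: wire loop tool with a wooden handle, 160 mm long, lying on the table; a bystander
There are look-alikes about, which are no part of the job. What is shaped like the mould_loose but black or green is not meant. Leave any purple look-alike of the mould_back alone.

How it is judged (in metres and radians):
On the way:
1. the loose half stands upright on the clamping board between the other half and the far jaw, hollow face to hollow face, and has been let go (angle between mould_loose's own z axis and vertical below 0.08 rad and z of mould_loose_center in the frame of clamp between 0.069 and 0.076 m and x of mould_loose_center in the frame of clamp between 0.045 and 0.079 m and x of mould_back_face in the frame of mould_loose above 0.018 m and y of mould_loose_center in the frame of clamp below 0.12 m and angle between the x axis of mould_loose and the x axis of mould_back, either way round below 0.3 rad and contact force between each of the fingers, the arm and mould_loose below 0.1 N), for 0.2 s.
At the end, for the whole second after the job is handed in: Still squeezing the trigger (over 4 N), touching neither half; far jaw presses the loose half with 12 to 70 N, halves and fixed jaw pressed with over 8 N; both upright on the board within 0.08 rad, faces parallel within 0.06 rad, face centres within 7 mm (angle between each of mould_loose, mould_back's own z axis and vertical below 0.08 rad and z of mould_loose_center in the frame of clamp between 0.069 and 0.076 m and distance between mould_loose_face and mould_back_face below 0.007 m and angle between the x axis of mould_loose and the x axis of mould_back, either way round below 0.06 rad and contact force between clamp_jaw and mould_loose between 12 and 70 N and contact force between each of mould_loose, clamp and mould_back above 8 N and contact force between the fingers and clamp_trigger above 4 N and contact force between the fingers and mould_loose below 0.1 N and contact force between the fingers and mould_back below 0.1 N and distance of mould_back from where it was at the start of the episode below 0.03 m); the arm keeps its last pose, push and grip.
It fails at once if the jaw presses the plaster so hard that it chips (more than 70 N) (contact force between clamp_jaw and mould_loose above 70 N).
It fails at once if the robot touches the far jaw or the bar with more than 3 N (contact force between any of the fingers, the arm and clamp_jaw above 3 N).
It fails at once if a mould half is tipped by more than 0.35 rad (angle between any of mould_loose, mould_back's own z axis and vertical above 0.35 rad).
It fails at once if the half on the board is knocked away by more than 30 mm (distance of mould_back from where it was at the start of the episode above 0.03 m).
It fails at once if a bystander is moved by more than 30 mm (distance of any of cup_mould, bisque_jar, bisque_cup, glaze_jar, wood_rib, glaze_brush, loop_tool from where it was at the start of the episode above 0.03 m).
It also fails if it takes over 61 s, if anything falls off the work surface, if the arm or the gripper's body presses on something with over 40 N, if the wrist force passes 120 N, or if a joint passes its speed limit or range.

## Working session

There is one attempt and no reset: what is moved stays moved. The work goes in short steps, each a Python script; the robot and the scene stay as the last script left them, time stands still between calls to the robot, and variables do not carry over. Pictures are saved under pics/ and viewed, at most 10 in all, crops included, and the job is handed in when it is done.

```bash
ls; mkdir -p pics; python3 - <<'E'
from station import env,viewer
import cv2,numpy as np
np.set_printoptions(precision=4,suppress=True)
for n in("scene","top"):
    cv2.imwrite(f"pics/{n}0.png",viewer.camera(n)); p=viewer.camera_params(n);print(n,p)
print(viewer.camera_params("wrist"));s=env.read_state();print(s)
E
```

```text
pics
scene {'fx': 509.4048206220929, 'fy': 509.4048206220929, 'cx': 325.76888090344517, 'cy': 196.01886972547146, 'pose': array([[  -0.548 ,   -0.5532,    0.6274, 1586.862 ],
       [   0.8364,   -0.3642,    0.4095,  609.6681],
       [   0.0019,    0.7492,    0.6623, 1152.5675],
       [   0.    ,    0.    ,    0.    ,    1.    ]])}
top {'fx': 419.4726796489421, 'fy': 419.4726796489421, 'cx': 326.0831905802491, 'cy': 198.8638851805795, 'pose': array([[  -0.0838,    0.9718,   -0.2205,  351.6761],
       [  -0.9965,   -0.0822,    0.0164,  -43.2218],
       [  -0.0022,    0.2211,    0.9753, 1117.7597],
       [   0.    ,    0.    ,    0.    ,    1.    ]])}
{'fx': 291.1839676039005, 'fy': 291.1839676039005, 'cx': 321.2070067551173, 'cy': 196.98752763402135, 'tool_from_camera': array([[ -0.0004,   0.9586,   0.2847,  78.8564],
       [  1.    ,   0.0002,   0.0008,  -1.0642],
       [  0.0007,   0.2847,  -0.9586, -81.0733],
       [  0.    ,   0.    ,   0.    ,   1.    ]])}
{'time_s': 0.1, 'qpos': array([-1.333 ,  0.4238,  1.6306, -0.    ,  1.0886, -0.019 ]), 'dq': array([ 0.    , -0.001 , -0.0001, -0.0001,  0.0004,  0.0001]), 'tau': array([  0.0005, -54.5613, -27.4325,   0.0644,   0.0188,  -0.    ]), 'tool_pos': array([ 158.6724, -604.1174,  301.9925]), 'orientation': array([ 0.9918,  0.1281, -0.0001, -0.0007]), 'force': array([-0.2133, -0.1394, -0.2624]), 'wrist_torque': array([ 0.0214, -0.0137,  0.0272]), 'grip_force': 0.0, 'width': 87.94036290530431}
```

View pics/scene0.png

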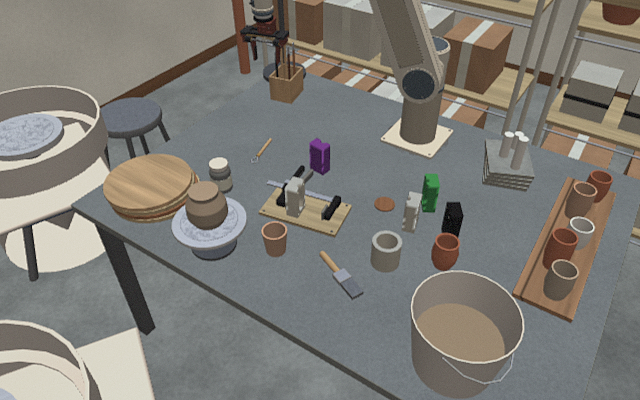

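View pics/top0.png

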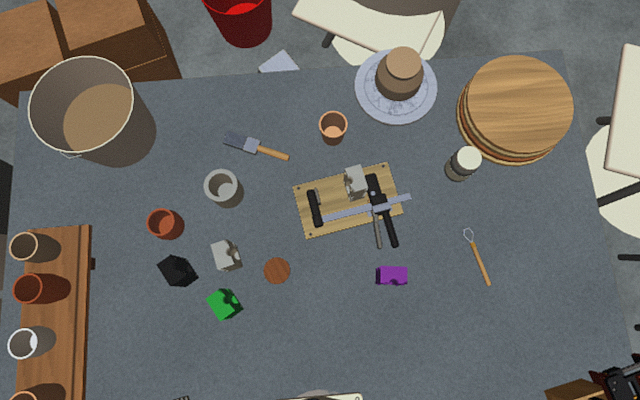

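Candidates for the loose half in the top view: white (226,255), black (178,270) and green (224,304). For the standing half: white (355,182), while purple (392,275) is the decoy. I choose the white ones and check them in a close crop.

```bash
cat > h.py <<'E'
from station import env,set_gripper,viewer,workorder
import cv2,numpy as np
from scipy.spatial.transform import Rotation as R
np.set_printoptions(precision=3,suppress=True)
def cam(name,state=None):
    p=viewer.camera_params(name)
    if name=="wrist":
        s=state or env.read_state(); T=np.eye(4)
        T[:3,:3]=R.from_quat(s["orientation"]).as_matrix(); T[:3,3]=s["tool_pos"]
        p["pose"]=T@p["tool_from_camera"]
    return p
def ray(p,u,v,z):
    d=p["pose"][:3,:3]@np.array([(u-p["cx"])/p["fx"],-(v-p["cy"])/p["fy"],-1.]);o=p["pose"][:3,3]
    return o+d*(z-o[2])/d[2]
def proj(p,X):
    c=np.linalg.inv(p["pose"])@np.append(X,1.); return np.array([p["cx"]-p["fx"]*c[0]/c[2],p["cy"]+p["fy"]*c[1]/c[2]])
def q(yaw): # tool down, tool y (closing line) along world direction yaw
    y=np.array([np.cos(yaw),np.sin(yaw),0]);z=np.array([0,0,-1.])
    return R.from_matrix(np.c_[np.cross(y,z),y,z]).as_quat()
E
python3 - <<'E'
from h import *
im=cv2.imread("pics/top0.png");p=cam("top")
a=cv2.resize(im[150:260,280:420],None,fx=4,fy=4,interpolation=cv2.INTER_CUBIC)
b=cv2.resize(im[230:290,200:270],None,fx=3.3,fy=3.3,interpolation=cv2.INTER_CUBIC)
out=np.zeros((440,800,3),np.uint8);out[:,:560]=a;out[:b.shape[0],562:562+b.shape[1]]=b
cv2.imwrite("pics/crop1.png",out)
hsv=cv2.cvtColor(im,cv2.COLOR_BGR2HSV)
print(hsv[225,320],hsv[255,222],hsv[175,352],hsv[330,300])
m=cv2.inRange(hsv,(10,60,80),(30,200,255));m[:150]=0;m[245:]=0;m[:,:285]=0;m[:,420:]=0
c=np.vstack(cv2.findContours(m,0,1)[0]);r=cv2.minAreaRect(c);print(r)
for u,v in cv2.boxPoints(r):print((u,v),ray(p,u,v,15))
E
```

```text
[120  14  18] [ 38   6 158] [ 23   6 165] [106  25 112]
((343.1300964355469, 183.74868774414062), (88.8525161743164, 100.67428588867188), 75.3791275024414)
(np.float32(283.20883), np.float32(153.46727)) [739.168  45.503  15.   ]
(np.float32(380.62302), np.float32(128.05489)) [ 790.808 -231.129   15.   ]
(np.float32(403.05136), np.float32(214.0301)) [ 542.207 -263.288   15.   ]
(np.float32(305.63718), np.float32(239.44249)) [496.137   1.15   15.   ]
```

View pics/crop1.png

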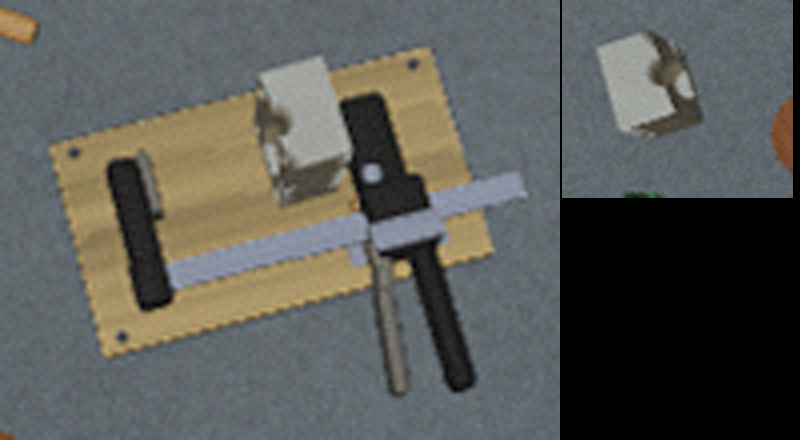

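The crop shows both white halves. The loose one is at about (226,255) with its hollow facing right (toward the board). The standing half has its hollow facing left, toward the far jaw. Next I compute the coarse poses.

```bash
python3 - <<'E'
from h import *
p=cam("top")
px=np.array([(494,252),(105,356),(50,147),(430,47)])/4+[280,150]
W=np.array([ray(p,*a,15)[:2] for a in px]);M=np.array([(-35,-70),(-35,200),(115,200),(115,-70)],float)
print([np.linalg.norm(W[i]-W[i-1]) for i in range(4)])
Rr,_=R.align_vectors(np.c_[W-W.mean(0),np.zeros(4)],np.c_[M-M.mean(0),np.zeros(4)])
yaw=Rr.as_euler('zyx')[0];c=W.mean(0)-Rr.as_matrix()[:2,:2]@M.mean(0)
print("clamp",c,yaw)
b=np.array([(597,46),(625,130)]); b=(b-[562,0])/3.3+[200,230]
B=np.array([ray(p,*a,115)[:2] for a in b]);d=B[0]-B[1];print("loose back edge",B,np.linalg.norm(d))
u=d/np.linalg.norm(d);f=np.array([u[1],-u[0]]);print("loose centre",B.mean(0)+20*f,"width yaw",np.arctan2(u[1],u[0]))
m=np.array([(258,75),(322,58),(350,160)])/4+[280,150]   # back top face corners
for a in m:
    w=ray(p,*a,130)[:2];print("back corner clamp-frame",Rr.as_matrix()[:2,:2].T@(w-c))
for n,y in((("l"),np.arctan2(u[1],u[0])),):
    for k in(0,np.pi):
        print(env.ik([*(B.mean(0)+20*f),260],q(y+k)))
E
```

```text
[np.float64(148.40908917883533), np.float64(268.5575854598582), np.float64(147.51713345145092), np.float64(269.4986514112166)]
clamp [ 566.11  -190.622] 0.1800116389988499
loose back edge [[491.4   224.669]
 [429.422 206.076]] 64.70649516173046
loose centre [466.158 196.216] width yaw 0.2914498259016157
back corner clamp-frame [93.471 63.665]
back corner clamp-frame [93.672 22.738]
back corner clamp-frame [27.154 24.343]
[ 0.375  0.308  1.925 -0.     0.908  0.083]
None
```

Board sides come out at 148×269 mm and the block width at 64.7 mm, which match the given sizes. Now I go above the loose half and look from close by.

```bash
python3 - <<'E'
from h import *
env.reach([466,196,300],q(0.291))
s=env.read_state();print(s["time_s"],s["tool_pos"],s["qpos"],s["force"])
im=viewer.camera("wrist");cv2.imwrite("pics/w1.png",im);p=cam("wrist",s)
print("pred",[proj(p,[491.4,224.7,115]),proj(p,[429.4,206,115]),proj(p,[466,196,115])])
E
```

```text
3.1083 [466.309 195.529 300.024] [ 0.374  0.252  1.893 -0.     0.997  0.084] [-0.272 -0.033 -0.299]
pred [array([355.177, 176.047]), array([285.783, 176.263]), array([320.322, 196.857])]
```

View pics/w1.png

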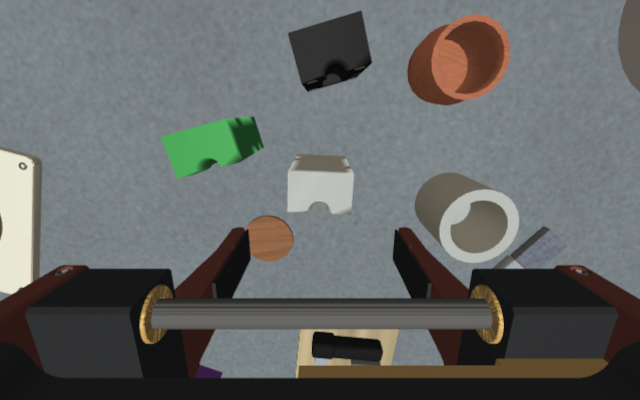

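The wrist view shows the white loose half with its top-face corners at about (288,168), (353,168), (288,212) and (351,213), hollow toward the board. The green block, black block and cup stay clear of the fingers. Next I measure, grasp and lift.

```bash
python3 - <<'E'
from h import *
s=env.read_state();p=cam("wrist",s);im=cv2.imread("pics/w1.png")
g=cv2.cvtColor(im,cv2.COLOR_BGR2GRAY);m=(g>185).astype(np.uint8)*255;m[:150]=0;m[225:]=0;m[:,:270]=0;m[:,:270]=0;m[:,370:]=0
c=max(cv2.findContours(m,0,1)[0],key=cv2.contourArea);(cx,cy),wh,a=r=cv2.minAreaRect(c);print(r)
bp=cv2.boxPoints(r);W=np.array([ray(p,*x,115)[:2] for x in bp])
d=[W[1]-W[0],W[2]-W[1]];print(W,[np.linalg.norm(x) for x in d])
l=max(d,key=np.linalg.norm);yaw=np.arctan2(*(l*np.sign(l[0]))[::-1]);C=W.mean(0);print("C",C,yaw)
if np.linalg.norm(C-[466,196])<15 and abs(yaw-.291)<.15:
    # grasp point 18 mm below top
    env.move_l([*C,230],q(yaw));env.move_l([*C,158],rate=80)
    s0=env.read_state()["force"]
    set_gripper(50);s=env.read_state();print(s["width"],s["grip_force"],s["force"]-s0)
    env.move_l([*C,190],rate=80);env.hold(.2);s=env.read_state();print(s["time_s"],s["tool_pos"],s["width"],s["grip_force"],s["force"]-s0)
    np.save("grasp.npy",[*C,yaw])
E
```

```text
((319.67486572265625, 191.9807891845703), (64.16869354248047, 39.454444885253906), 1.3322197198867798)
[[439.276 173.205]
 [430.258 210.959]
 [487.806 226.64 ]
 [499.178 189.47 ]] [np.float64(38.816407461976354), np.float64(59.64612719905043)]
C [464.129 200.068] 0.26601920150020986
61.30226703851755 29.81026536785066 [-0.832 -0.238  2.57 ]
6.0917 [463.833 199.939 189.524] 62.16678649319076 29.817749904468656 [-0.131 -0.824 -3.378]
```

The grip is on 62 mm. Next I carry it over the board and set it down with a safe gap of about 8 mm to the standing half.

```bash
cat >> h.py <<'E'
CO=np.array([566.11,-190.622]);CY=0.18
CR=np.array([[np.cos(CY),-np.sin(CY)],[np.sin(CY),np.cos(CY)]])
def c2w(x,y): return CO+CR@np.array([x,y])
def w2c(w): return CR.T@(np.asarray(w)[:2]-CO)
E
python3 - <<'E'
from h import *
s=env.read_state();x,y,_=s["tool_pos"];t=c2w(61,90.5);print(t)
env.move_l([x,y,335],rate=200)
env.reach([*t,335],q(CY));print(env.read_state()["time_s"],env.read_state()["qpos"])
env.move_l([*t,192],rate=110);env.hold(.2);f0=env.read_state()["force"]
hit=env.move_l([*t,168],rate=15,f_stop=5);s=env.read_state();print(hit,s["tool_pos"],s["force"]-f0,w2c(s["tool_pos"]))
E
```

```text
[609.922 -90.663]
8.2 [-0.165  0.377  1.622  0.001  1.144 -0.346]
True [609.852 -90.733 173.18 ] [-0.463  0.451  8.241] [60.918 90.444]
```

```bash
python3 - <<'E'
from h import *
set_gripper(76);s=env.read_state();t=s["tool_pos"]
env.move_l([t[0],t[1],260],rate=120)
# back off toward the robot side so the wrist cam (tool +x = clamp +y if closing line along clamp x) sees both halves
v=c2w(61,20);
env.reach([*v,330],q(CY));s=env.read_state();im=viewer.camera("wrist");p=cam("wrist",s);np.save("p2.npy",p,allow_pickle=True)
cv2.imwrite("pics/w2.png",im);print(s["time_s"],s["tool_pos"])
for a,b in((92,60),(30,60),(92,20),(92,70),(30,70),(92,110)):print(proj(p,[*c2w(a,b),130]))
E
```

```text
12.8167 [ 622.106 -160.259  329.15 ]
[353.525 153.343]
[289.016 153.441]
[352.338 193.415]
[353.837 142.813]
[288.67  142.917]
[355.151  98.454]
```

View pics/w2.png

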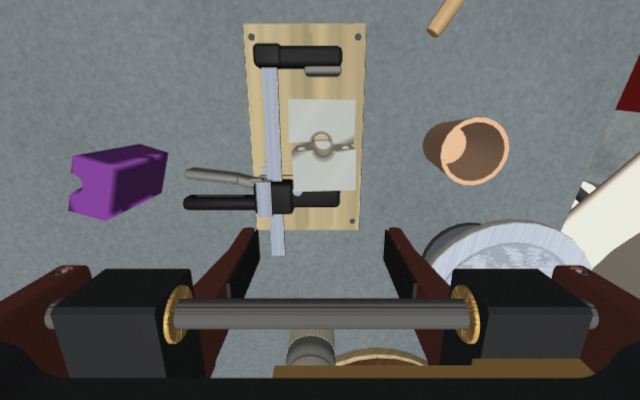

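Both halves stand upright in line. The loose one spans columns 289–355, rows 99–140, and the back one sits below it to row 190, hollow to hollow. Next I measure the edges and the jaw gap.

```bash
python3 - <<'E'
from h import *
p=np.load("p2.npy",allow_pickle=True).item();im=cv2.imread("pics/w2.png");g=cv2.cvtColor(im,cv2.COLOR_BGR2GRAY)
out=cv2.resize(im[20:240,180:370],None,fx=2.7,fy=2.7,interpolation=cv2.INTER_CUBIC);cv2.imwrite("pics/w2c.png",out)
hsv=cv2.cvtColor(im,cv2.COLOR_BGR2HSV)
for v in list(range(102,132,4))+list(range(158,190,4)):
    k=np.where((hsv[v,280:368,1]<35)&(g[v,280:368]>150))[0]+280
    k=k[(k>=284)]
    L,Rr=k.min(),k.max();print(v,L,Rr,w2c(ray(p,L-.5,v,130)),w2c(ray(p,Rr+.5,v,130)))
for u in(300,345):print(u,g[90:200,u])
for u,v in((306,76),(340,76)):print("jaw pad",w2c(ray(p,u,v,62)))
E
```

```text
102 288 355 [ 30.163 107.031] [ 92.415 106.922]
106 288 355 [ 30.042 103.535] [ 92.526 103.427]
110 288 355 [ 29.921 100.013] [92.637 99.905]
114 289 354 [30.725 96.463] [91.824 96.359]
118 289 354 [30.605 92.888] [91.933 92.785]
122 289 354 [30.484 89.286] [92.043 89.184]
126 289 354 [30.363 85.657] [92.154 85.555]
130 289 354 [30.24 82.  ] [92.266 81.899]
158 292 355 [32.253 55.601] [94.039 55.509]
162 292 355 [32.135 51.712] [94.162 51.621]
166 293 355 [32.988 47.791] [94.286 47.702]
170 293 355 [32.871 43.841] [94.411 43.753]
174 293 355 [32.753 39.859] [94.536 39.773]
178 293 355 [32.634 35.846] [94.663 35.76 ]
182 294 355 [33.503 31.8  ] [94.791 31.716]
186 294 355 [33.387 27.722] [94.92 27.64]
300 [159 160 160 160 160 159 159 160 166 181 190 190 190 191 191 190 191 190
 191 192 191 191 192 192 192 192 193 192 192 193 193 193 194 194 194 194
 195 194 194 194 194 193 193 193 193 193 192 193 192 192 191 188 163 151
 135  99 108 150 183 180 140 128 151 159 167 176 183 189 190 191 190 190
 189 189 190 189 189 189 190 189 189 190 190 189 190 190 189 190 189 190
 191 191 191 191 190 191 190 191 191 191 191 183 174 166 142  90  43  43
  42  41]
345 [166 166 166 166 167 167 166 168 167 174 185 191 190 191 190 191 190 190
 191 191 191 190 191 190 191 190 190 189 190 189 188 190 189 189 190 189
 189 190 190 189 189 190 190 190 190 191 190 191 186 177 166 157 146 132
 113 127 167 187 170 137 149 180 193 192 192 192 192 193 193 194 194 194
 194 193 194 194 195 194 193 194 193 193 193 192 193 192 192 192 192 191
 192 191 191 190 190 190 191 190 189 189 180 171 171 171 171 171 171 172
 171 171]
jaw pad [ 44.082 136.424]
jaw pad [ 81.853 136.353]
```

View pics/w2c.png

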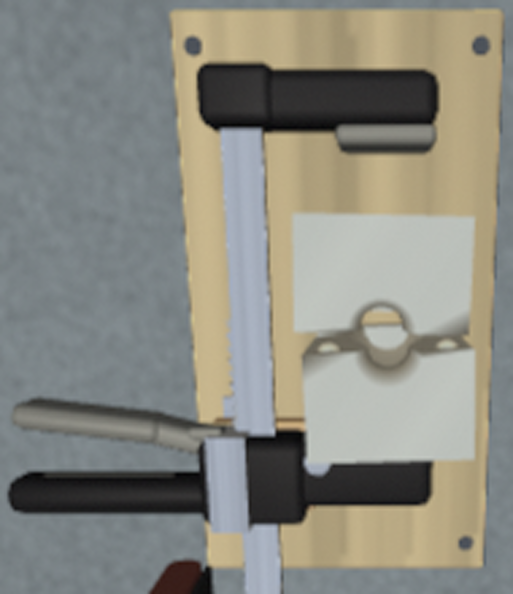

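Loose half: x centre 61.2, spanning y 71–110. Back half: x centre 63.6. That is 2.4 mm of lateral offset against 7 mm allowed, so it can stay. The far jaw pad is at y≈136, about 36 mm from shut, or roughly six pumps. Next I go to the trigger and make the first pumps, where there is no load on the plaster.

```bash
python3 - <<'E'
from h import *
t=c2w(-70,-9.6);o=q(CY-np.pi/2)
env.reach([*t,260],o);s=env.read_state();print(s["time_s"],s["tool_pos"],s["qpos"],s["width"])
set_gripper(88)
cv2.imwrite("pics/t3.png",viewer.camera("top"))
f0=env.read_state()["force"]
hit=env.move_l([*t,105],rate=100,f_stop=8);s=env.read_state();print(hit,s["tool_pos"],s["force"]-f0)
if not hit:
    for w in(60,45,33):
        set_gripper(w);s=env.read_state();print(s["time_s"],s["width"],s["grip_force"],s["force"]-f0)
    set_gripper(76);s=env.read_state();print(s["time_s"],s["width"],s["grip_force"])
    cv2.imwrite("pics/t4.png",viewer.camera("top"));cv2.imwrite("pics/w4.png",viewer.camera("wrist"))
    a,b=[cv2.resize(cv2.imread(f)[130:260,260:420],None,fx=2.5,fy=2.5) for f in("pics/t3.png","pics/t4.png")]
    cv2.imwrite("pics/cmp.png",np.hstack([a,b]))
E
```

```text
14.1417 [ 499.107 -212.1    259.669] [-0.424  0.359  1.847  0.     0.936  0.965] 75.99920762066763
False [ 499.275 -212.754  105.546] [0.585 1.081 0.025]
16.9417 59.95143332003577 1.597507760161534 [-1.179  3.484  1.497]
17.4083 45.0278428145213 3.700776770710945 [-4.149  7.487  3.958]
17.8417 33.33121865248087 10.141057670116425 [-6.956 -1.073  1.884]
18.6583 75.83320687074188 0.0
```

View pics/cmp.png

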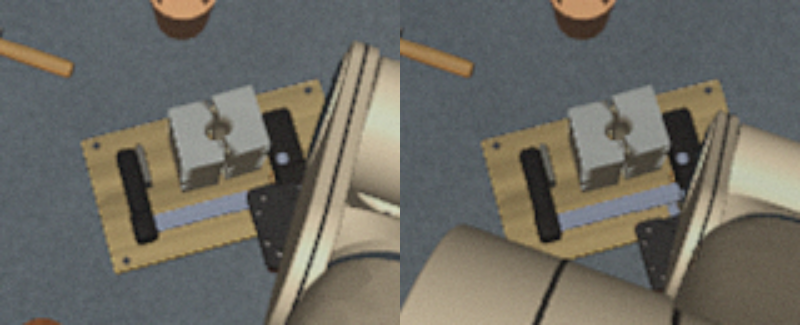

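The first pump moved the far jaw, which stays visible in the top view with the halves undisturbed. Next I pump on, tracking the jaw's black arm in the top camera.

```bash
cat >> h.py <<'E'
def jaw(im,p=None):
    p=p or cam("top");g=im.max(2);pts=[]
    poly=np.array([proj(p,[*c2w(a,b),60]) for a,b in((10,100),(75,100),(75,170),(10,170))],np.int32)
    m=np.zeros(g.shape,np.uint8);cv2.fillPoly(m,[poly],255);m[g>50]=0
    n,l,st,ce=cv2.connectedComponentsWithStats(m);k=1+np.argmax(st[1:,4])
    return w2c(ray(p,*ce[k],60))[1],st[k,4]
E
python3 - <<'E'
from h import *
j0=jaw(cv2.imread("pics/t3.png"));print(j0,jaw(cv2.imread("pics/t4.png")))
for i in range(3):
    for w in(50,33): set_gripper(w)
    s=env.read_state();set_gripper(76)
    print(s["time_s"],s["width"],s["grip_force"],"jaw pad y",136.4+jaw(viewer.camera("top"))[0]-j0[0])
E
```

```text
(np.float64(158.24053129380897), np.int32(211)) (np.float64(154.21160860870722), np.int32(214))
19.8667 33.37722812909974 11.615660190582275 jaw pad y 126.84809298108647
21.8417 33.100907859058374 11.470789164304733 jaw pad y 120.95703627256526
23.8167 33.08008068851696 11.451016366481781 jaw pad y 115.21071856363861
```

```bash
python3 - <<'E'
from h import *
j0=158.24
for i in range(2):
    lg=[];set_gripper(54)
    for w in range(50,32,-2):
        set_gripper(w);s=env.read_state();lg.append((w,round(s["width"],1),round(s["grip_force"],1)))
        if s["grip_force"]>14: break
    print(s["time_s"],lg)
    if s["width"]>35.5: print("stall");break
    set_gripper(76);print("jaw",136.4+jaw(viewer.camera("top"))[0]-j0)
E
```

```text
27.6417 [(50, 50.0, 3.6), (48, 47.9, 3.6), (46, 46.1, 3.7), (44, 44.1, 3.7), (42, 41.9, 3.8), (40, 40.0, 3.9), (38, 38.5, 4.3), (36, 36.2, 6.7), (34, 34.1, 9.7)]
jaw 110.10635302858418
31.4583 [(50, 50.3, 3.6), (48, 48.0, 3.6), (46, 46.3, 3.6), (44, 44.1, 3.7), (42, 42.4, 4.2), (40, 40.1, 4.3), (38, 38.1, 4.7), (36, 36.0, 8.2), (34, 34.2, 11.5)]
jaw 104.42525281540964
```

```bash
python3 - <<'E'
from h import *
j0=158.24;lg=[];set_gripper(54)
for w in [50,47,44]+list(range(43,32,-1)):
    set_gripper(w);s=env.read_state();f=w2c(CO+s["force"][:2])
    print(w,round(s["width"],1),round(s["grip_force"],1),f)
    if s["grip_force"]>15: break
print(s["time_s"],"jaw",136.4+jaw(viewer.camera("top"))[0]-j0)
E
```

```text
50 50.0 4.1 [-1.437  8.376]
47 46.9 4.2 [-1.783  8.898]
44 44.2 4.4 [-2.295  9.229]
43 43.3 4.4 [-3.081  8.845]
42 42.2 4.4 [-2.484  9.42 ]
41 41.0 4.4 [-2.174  8.732]
40 39.8 4.5 [-3.636  8.459]
39 38.9 4.6 [-2.975  8.713]
38 38.0 5.0 [-2.534  9.545]
37 37.0 7.3 [-3.514  7.402]
36 36.3 9.0 [-4.197  5.356]
35 35.2 11.0 [-5.113  2.281]
34 34.4 12.6 [-5.368 -0.885]
33 33.5 16.0 [-6.78  -2.203]
36.225 jaw 98.48419769908384
```

```bash
python3 - <<'E'
from h import *
j0=158.24;set_gripper(76);im=viewer.camera("top");print("jaw",136.4+jaw(im)[0]-j0)
set_gripper(62)
for w in [58,55]+list(range(53,36,-1)):
    set_gripper(w);s=env.read_state();f=w2c(CO+s["force"][:2])
    print(w,round(s["width"],1),round(s["grip_force"],1),f)
    if s["grip_force"]>12 or f[1]>22: break
im=viewer.camera("top");print(s["time_s"],"jaw",136.4+jaw(im)[0]-j0)
a=cv2.resize(im[130:260,260:420],None,fx=4,fy=4,interpolation=cv2.INTER_CUBIC);cv2.imwrite("pics/t5.png",a)
E
```

```text
jaw 98.51597070562099
58 58.0 3.2 [-1.295  7.71 ]
55 55.4 4.4 [-2.02   8.107]
53 53.2 5.3 [-0.438 10.413]
52 52.1 5.7 [-1.085 11.655]
51 51.2 6.1 [-1.131 11.843]
50 49.9 6.6 [-1.007 12.929]
49 49.3 7.0 [-0.187 14.421]
48 47.8 7.4 [-0.964 15.341]
47 47.3 7.9 [-1.222 15.64 ]
46 46.2 8.3 [-0.012 17.439]
45 45.4 8.7 [ 0.206 17.427]
44 44.3 9.1 [-0.048 18.428]
43 43.4 9.5 [-0.514 19.232]
42 42.2 9.9 [ 0.049 20.006]
41 41.0 10.4 [-0.364 20.063]
40 40.4 14.2 [-0.12  18.509]
41.3583 jaw 98.3964559029614
```

View pics/t5.png

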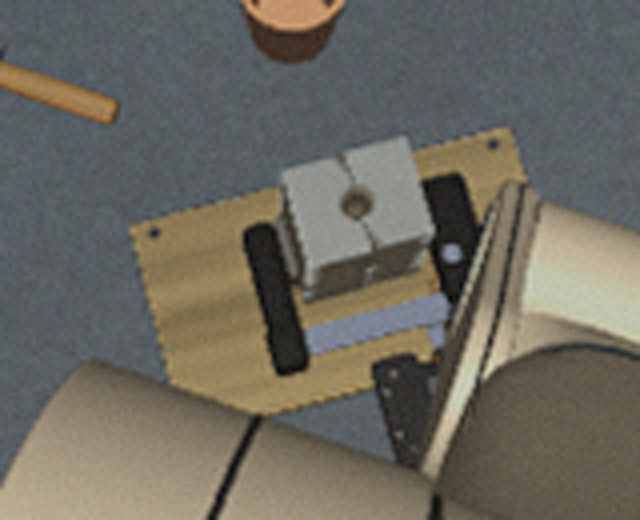

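The mould is shut: faces meet, edges are in line, and the jaw has stalled while the force rises. The trigger force is about 23 N. I close one more mm for margin, check that it is steady, and hand in.

```bash
python3 - <<'E'
from h import *
set_gripper(39.3)
for i in range(3):
    env.hold(.3);s=env.read_state();print(s["time_s"],s["width"],s["grip_force"],w2c(CO+s["force"][:2]))
if s["grip_force"]<26 and s["grip_force"]>8: print(workorder.sign_off())
E
```

```text
41.925 39.70648608846483 16.906391233205795 [-1.99  16.538]
42.225 39.63074838182623 16.907836943864822 [-2.697 16.477]
42.525 39.646908814271356 16.90715655684471 [-2.408 16.595]
the job is handed in; nothing more can be done
None
```

I handed the job in at about 42.5 s with the trigger still held at a steady 17 N grip; the top view shows the loose half upright on the board and clamped shut against the other, edges in line, but the sign-off call returned no verdict.

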